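# Snap the foot glides back on the stool

### The job

Two of the four foot glides have come off the low stool that stands upside down on the mahjong table. Press one of the two loose glides onto each bare bright place on the stool's bars, foot plate up and covering the bare place, until its arms snap round the tube and it sits fully home, and leave the other things on the table where they are.

Things in the scene. Friction and masses are not known exactly. Their poses are not given: they have to be found in the camera images.
- glide_a_mid (a point): loose off-white nylon foot glide: a flat foot plate 40 (y) x 36 (x) x 6.5 mm on top of two sprung arms that hang down as a C-shaped clip, open below, for a 22 mm tube. Starts on the table on its arms' lips, plate up, any yaw. Point: its centre, 14 mm above the lips and 14 mm below the plate's top. x along the bore, z up to the plate; half a turn about z makes no difference
- glide_b_mid (a point): the other loose glide, the same part (22 g), point and axes alike. The plate's 36 mm edges stand 3 mm proud of the arms, even spread: grip it across y (40 mm); fingers may reach down past it. Bore axis 3.5 mm below the point, lips 16 mm apart. Pushing it straight down on the tube takes up to about 12 N; the last 4 mm it jumps home by itself: plate on the tube, lips closed below
- band_a: bare place on a floor bar of the stool: ring of bright steel 36 mm long round the dark 22 mm tube, where a glide used to sit. The bare places and the fitted glides share the stool's four glide places in any arrangement. Point: where a glide's centre point lies when fitted here: 3.5 mm above the tube's axis, 7.5 mm below its top. x along the bar, y across it, z up
- band_b: the other bare place, on the same or the other bar; size, point and axes as for the first
- stool: low tube stool upside down on a carton (310 x 250 mm), does not shift. Point: centre of its underside, on the table. Seat 300 x 240 mm below, two U frames of 22 mm dark round tube above: level floor bars along x at y = -85 and 85 mm, straight from x = -100 to 100, axis 209 and top 220 mm above the table; legs down at x = -125 and 125. Glide places at x = -70 and 70 on each bar
- fitted_a: glide already fitted on a bar, the same part as the loose ones, plate up, its top 226.5 mm above the table; fixed. Point: under its lips, 10.5 mm below the tube's axis
- fitted_b: the other fitted glide, likewise
- ashtray: heavy round pressed-glass ashtray, 132 mm across, 34 mm high. Bystander. Point: centre of its underside.
- glasses_case: tortoiseshell glasses case lying flat, 158 x 58 x 34 mm. Bystander. Point: centre of its underside.
- clippers: steel nail clippers lying flat, 58 x 12 x 13 mm, their length along x of the frame. Bystander. Point: centre of its underside.
- tile_a: mahjong tile lying face down, bone with a green back, 36 x 27 x 22 mm. Bystander. Point: centre of its underside.
- tile_b: another such mahjong tile, 36 x 27 x 22 mm. Bystander. Point: centre of its underside.
- chip_stack: stack of round bone scoring chips, 39 mm across, 32 mm high. Bystander. Point: centre of its underside.
- tea_mug: white tea mug, 78 mm across plus its handle, 92 mm high. Bystander. Point: centre of its underside.
Mind the look-alikes: they are no part of the job. Leave any pink, red or yellow look-alike of the part that bears glide_a_mid alone.

How it is judged:
By the outcome, as a careful person would: the job done as asked, in the order asked, and still so for the second after the job is handed in, with the robot touching nothing.
It also fails if it takes over 64 s, if anything falls off the work surface, if the arm or the gripper's body presses on something with over 40 N, if the wrist force passes 120 N, or if a joint passes its speed limit or range.

### The arm

A 7-joint arm with a two-finger parallel gripper is mounted at the origin on the work surface. World frame = base frame: x ahead of the robot, y to its left, z up, the work surface at z = 0. Lengths are in mm, angles in degrees, forces in N, time in s.
With the tool pointing down it reaches from about 425 to 875 mm from the base axis. Payload 4.7 kg.
Tool frame: the origin (TCP) lies midway between the tips of the shut fingers; the grasp point (between the pads) lies 19 mm behind it; z points along the fingers, y is the line along which they close (so a half turn about z gives the same grasp; the last joint's range is limited). The gripper opens to 87 mm and grips with 3 to 60 N. Pads are 19 mm wide; open, the fingers measure 117 mm over their backs; the gripper's body (75 mm by 190 mm) begins 51 mm behind the grasp point.
Start: joints at [74.261, 18.392, -4.016, 83.108, 1.295, 78.541, -3.26], TCP at [185.101, -623.108, 222.587] pointing down, gripper open.
Joint ranges: [-163.93, 163.93], [-17.29, 119.83], [-79.2, 71.16], [3.27, 140.29], [-89.18, 269.18], [5.43, 117.66], [-154.24, 154.24]. Speed limits (degrees/s): [147.25, 147.25, 180, 180, 180, 180, 180].

### API

Orientations are given as a 3x3 rotation matrix whose columns are the frame's x, y, z axes.
In Python, from station import env, cams, sign_off gives the robot as it stands.
- The arm moves only by the tool jog_arm, never from a script. Its argument "deltas" is a list of rows, each a list of 5 numbers: the finger opening in mm, from 0 to 87, then the shift along the tool's x, y, z in mm, then the turn about the tool's z in degrees. A call has exactly 8 rows; each row is the pose to reach, as a shift and turn from the pose commanded when the call began, along the tool's axes at that moment; what a row does not reach only later rows make up. A row lasts 1/10 s, in which the tool goes at most 50 mm and 8.59 degrees, less where a joint would pass 70% of its speed; a pose out of reach is approached as far as the arm can. A call with a gripper value outside its range is refused whole. The fingers move at their own pace and stop on an object; the grip force is fixed at half the most. Time passes only in rows, so rows that repeat a pose let the fingers close, or fill a call up. It gives the time, the measured TCP pose, the force, the opening and the grip force at its end, in the units of the state.
- env.get_state(): the state, without advancing time (a new reading comes with each control period).
- cams.capture(name): name is "scene" or "top" or "wrist"; returns a dict with "color" (400x640x3 uint8, blue, green, red), "fovy" (degrees; the focal length in pixels is half the picture's height over the tangent of half this angle, whatever the lens; pixels are square), "cx", "cy" (the principal point, pixels), "extrinsics" (4x4, takes a point from world to camera coordinates); the wrist camera has in their place "mount" (4x4, takes a point from camera to tool coordinates, whose origin is the TCP and whose axes are the flange's). Camera axes: x right, y down, z forward; pixel columns grow to the right and rows downward; lengths in mm; the calibration is good to about 2 mm. The wrist camera is an equidistant fisheye: a pixel r from the principal point sees the ray r / f radians off the axis. A picture is of the moment at which its call begins: read the wrist's pose just before it. There is no depth.
- sign_off(): hands the job in; it is judged then, once.
The state is a dict: "clock": time; "joint_positions": joint angles; "qvel": joint speeds; "joint_efforts": joint torques, N m; "tcp_pos": TCP position; "eef_rot": TCP orientation; "contact_force": force on the tool from outside, world axes, zero at the start; "wrist_torque": the same for the moment, N m; "finger_gap": finger opening in mm; "gripper_force": force on a finger pad.
Only numpy, scipy, OpenCV 4.12 (cv2) and the standard library are available. Lean on these libraries where they do the work, as an engineer would, in place of code of your own. Each camera call takes 0.05 s, during which the arm holds its last target. There are 200 camera calls.

## Working session

There is one attempt and no reset: what is moved stays moved. The work goes in short steps, Python scripts to look and compute and a tool call to move; the robot and the scene stay as the last step left them, time stands still between calls to the robot, and variables do not carry over. Pictures are saved under pics/ and viewed, at most 12 in all, crops included, and the job is handed in when it is done.

Besides the shell and the picture viewer there is one more tool, called after "Call:" as a command line: name --pt "numbers of a row" for each row, then --argument value for the rest. jog_arm: Moves the arm, as the interface text tells. Its arguments: {"type":"object","properties":{"deltas":{"type":"array"}},"required":["deltas"]}

```bash
mkdir -p pics; cat > h.py <<'E'
import numpy as np, cv2
from station import env, cams, sign_off
def cap(n,f):
    s=env.get_state(); c=cams.capture(n); cv2.imwrite('pics/%s.png'%f,c['color']); 
    c['s']=s; np.save('pics/%s.npy'%f,c,allow_pickle=True); return c
def load(f): return np.load('pics/%s.npy'%f,allow_pickle=True).item()
def ray(c,u,v):
    h=c['color'].shape[0]; f=h/2/np.tan(np.radians(c['fovy']/2)); x,y=u-c['cx'],v-c['cy']
    if 'mount' in c:
        r=np.hypot(x,y)+1e-9; t=r/f; d=np.array([x/r*np.sin(t),y/r*np.sin(t),np.cos(t)])
        M=c['mount']; R=np.array(c['s']['eef_rot']).reshape(3,3)
        return R@M[:3,3]+np.array(c['s']['tcp_pos']), R@M[:3,:3]@d
    E=c['extrinsics']; d=np.array([x/f,y/f,1]); return -E[:3,:3].T@E[:3,3], E[:3,:3].T@d
def at(c,u,v,z):
    o,d=ray(c,u,v); return o+d*(z-o[2])/d[2]
E
python3 - <<'E'
from h import *
a=cap('scene','s0');b=cap('top','t0');w=cap('wrist','w0')
for c in(a,b): print(c['fovy'],c['cx'],c['cy'],np.round(ray(c,320,200),2))
print(w['fovy'],w['mount'],env.get_state())
cv2.imwrite('pics/st.png',cv2.resize(np.vstack([a['color'],b['color']]),(480,600)))
E
```

```text
54.74484520135459 317.82579980349345 198.97648285958522 [[ 1.24094e+03 -4.95990e+02  7.73420e+02]
 [-6.30000e-01  5.20000e-01 -5.80000e-01]]
53.07477357032526 315.3835646004793 196.4076744747306 [[ 4.99600e+02  4.37800e+01  1.26819e+03]
 [ 5.00000e-02  0.00000e+00 -1.00000e+00]]
65.70646984690485 [[ 1.35613215e-03 -9.68478040e-01 -2.49095255e-01  6.78820843e+01]
 [ 9.99999079e-01  1.29923519e-03  3.92822205e-04  1.63805916e+00]
 [-5.68063587e-05 -2.49095558e-01  9.68478910e-01 -1.60818821e+02]
 [ 0.00000000e+00  0.00000000e+00  0.00000000e+00  1.00000000e+00]] {'clock': 0.15, 'joint_positions': array([74.26059087, 18.42955602, -4.01578132, 83.15817586,  1.29254206,
       78.54075488, -3.25924547]), 'qvel': array([ 0.00560632, -0.14446851, -0.14777891, -0.1736719 ,  0.0383859 ,
       -0.04488771,  0.02303313]), 'joint_efforts': array([-5.37557378e-05, -4.91796470e+01, -4.04669093e-01, -3.12876034e+01,
       -6.40037586e-02,  4.04927647e-02,  1.42915992e-04]), 'tcp_pos': array([ 184.97869049, -622.69253222,  221.71579151]), 'eef_rot': array([[ 9.58575043e-01,  2.84839742e-01, -4.57077809e-04],
       [ 2.84840105e-01, -9.58574046e-01,  1.38281690e-03],
       [-4.42617171e-05, -1.45572786e-03, -9.99998939e-01]]), 'contact_force': array([-0.68294915, -0.86419374, -0.2337647 ]), 'wrist_torque': array([ 0.0171231 , -0.0063503 , -0.05099734]), 'gripper_force': 0.0, 'finger_gap': 87.00235736368839}
```

View pics/t0.png

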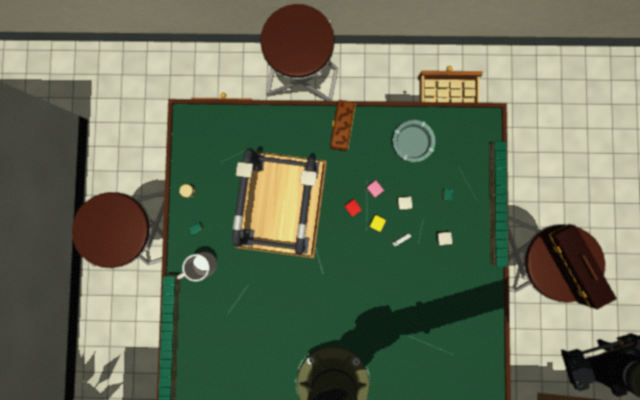

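View pics/s0.png

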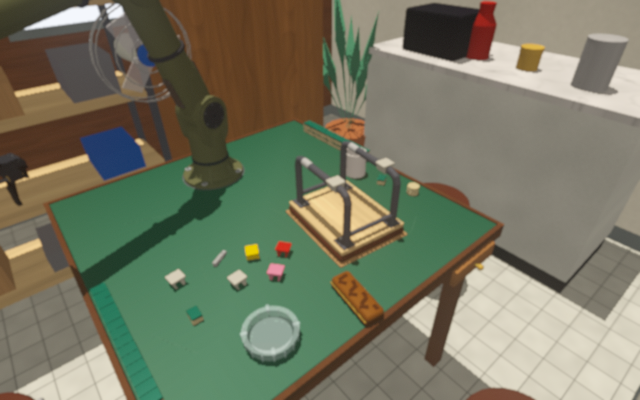

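The top view shows off-white candidates at (405,203) and (445,239). Pink (375,188), red (353,208) and yellow (378,223) are the look-alikes, and the round item at (186,190) is the chip stack. On the stool there are white plates at (244,170) and (309,178), with possibly bright steel at (239,222) and (303,232). An enlarged crop will confirm this, and I'll measure at the same time.

```bash
python3 - <<'E'
from h import *
b=load('t0');im=b['color']
A=cv2.resize(im[140:265,220:470],None,fx=3,fy=3,interpolation=cv2.INTER_CUBIC)
cv2.imwrite('pics/crop0.png',A)
hsv=cv2.cvtColor(im,cv2.COLOR_BGR2HSV)
m=((hsv[...,1]<70)&(hsv[...,2]>110)).astype(np.uint8); m[:140]=0;m[265:]=0;m[:,:225]=0;m[:,470:]=0
n,l,st,ce=cv2.connectedComponentsWithStats(m)
for i in range(1,n):
    if st[i,4]>15:
        p=np.argwhere(l==i)[:,::-1].astype(np.float32); r=cv2.minAreaRect(p)
        q=[at(b,*x,28)[:2] if r[0][0]>340 else at(b,*x,222)[:2] for x in cv2.boxPoints(r)]
        q=np.array(q); e=q[1]-q[0]; g=q[2]-q[1]
        print(np.round(ce[i]),st[i,4],np.round(im[l==i].mean(0)),'ctr',np.round(q.mean(0),1),'edges',np.round([np.hypot(*e),np.degrees(np.arctan2(e[1],e[0])),np.hypot(*g),np.degrees(np.arctan2(g[1],g[0]))],1))
E
```

```text
[413. 149.] 675 [127. 142. 115.] ctr [ 721.5 -242.6] edges [ 66.    0.3 127.5 -89.2]
[244. 169.] 238 [165. 193. 197.] ctr [630.1 247.8] edges [ 39.3  -6.5  43.1 -97.3]
[308. 178.] 214 [182. 210. 215.] ctr [611.   77.9] edges [  40.3  -12.9   39.6 -103.2]
[405. 203.] 182 [167. 195. 196.] ctr [ 559.  -216.7] edges [  43.2  -89.1   40.2 -179.9]
[237. 222.] 117 [158. 173. 173.] ctr [490.4 261.7] edges [  21.   -89.1   39.1 -178.4]
[301. 231.] 113 [161. 176. 179.] ctr [472.4  93.9] edges [  20.9  -89.1   38.9 -179. ]
[445. 238.] 183 [164. 192. 194.] ctr [ 450.3 -339.6] edges [ 42.9 -89.   39.7 179.8]
[402. 240.] 102 [159. 175. 171.] ctr [ 444.5 -206.7] edges [  62.4  -58.3   15.7 -148.7]
```

View pics/crop0.png

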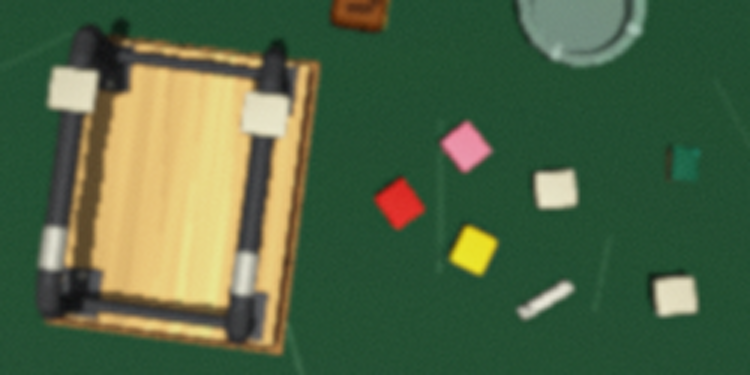

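The crop confirms it. The two off-white square glides at (405,203) and (445,239) are the loose ones. The bare bright narrow rings are at (237,222) and (301,231), on the near ends of both bars. The plates at (244,170) and (309,178) are fitted glides. I'll move over the near-right glide first.

Call:
jog_arm --pt "87 41 -24 9 2" --pt "87 83 -49 18 4" --pt "87 125 -73 26 6" --pt "87 167 -98 35 8" --pt "87 209 -122 44 10" --pt "87 251 -147 53 12" --pt "87 293 -171 61 14" --pt "87 335 -196 70 16.5"

```text
clock: 0.95
tcp_pos: [451.3, -338.3, 152.3]
eef_rot: [[1.0, -0.001, 0.0], [-0.001, -1.0, -0.0], [0.0, 0.0, -1.0]]
contact_force: [0.3, -1.3, -0.1]
finger_gap: 86.8
gripper_force: 0.0
```

```bash
cat >> h.py <<'E'
def glide(c,z=28,near=None,ph=None):
    im=c['color']; hsv=cv2.cvtColor(im,cv2.COLOR_BGR2HSV)
    m=((hsv[...,1]<80)&(hsv[...,2]>130)).astype(np.uint8)
    n,l,st,ce=cv2.connectedComponentsWithStats(m)
    for i in range(1,n):
        if st[i,4]<150: continue
        k=cv2.findContours((l==i).astype(np.uint8),0,1)[0][0][:,0,:]
        q=np.array([at(c,*x,z)[:2] for x in k],np.float32); r=cv2.minAreaRect(q)
        print('px',np.round(ce[i]),st[i,4],'ctr',np.round(r[0],1),'size',np.round(r[1],1),'ang',round(r[2],1))
E
python3 - <<'E'
from h import *
c=cap('wrist','w1'); print(c['s']['tcp_pos'],c['s']['eef_rot'],c['s']['clock']); glide(c)
E
```

```text
[ 451.32961611 -338.31990067  152.25614522] [[ 9.99999373e-01 -1.11638651e-03  9.14976157e-05]
 [-1.11634599e-03 -9.99999279e-01 -4.41673492e-04]
 [ 9.19906281e-05  4.41571072e-04 -9.99999898e-01]] 0.95
px [577.  99.] 26545 ctr [ 565.7 -689.3] size [320.2 424.9] ang 88.5
px [187.  87.] 1402 ctr [ 557.7 -217.9] size [38.7 40.4] ang 5.0
px [314. 197.] 1327 ctr [ 449.  -339.8] size [31.3 40.8] ang 5.6
px [181. 204.] 201 ctr [ 442.  -207.6] size [12.6 28.3] ang 30.2
px [628. 318.] 1886 ctr [ 157.8 -989.8] size [434.6 121. ] ang 39.9
```

View pics/w1.png

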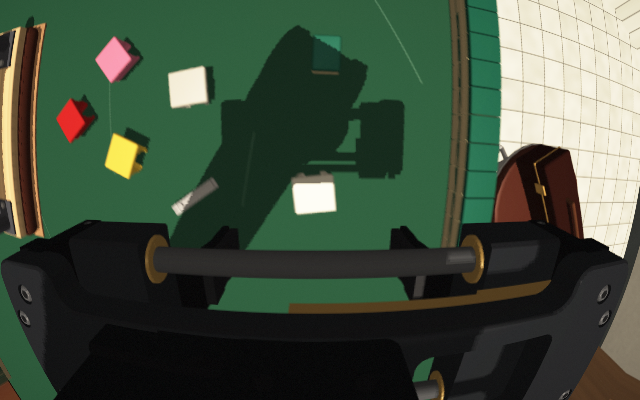

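The wrist picture shows glide B centred at about (314,197) and glide A at (187,87). The coloured look-alikes are to the left. I'll turn -5.6° and go down over glide B.

Call:
jog_arm --pt "87 0 0 30 -3" --pt "87 0 0 60 -5.6" --pt "87 0 0 85 -5.6" --pt "87 0 0 100 -5.6" --pt "87 0 0 105 -5.6" --pt "87 0 0 105 -5.6" --pt "87 0 0 105 -5.6" --pt "87 0 0 105 -5.6"

```text
clock: 1.8
tcp_pos: [451.2, -340.5, 49.0]
eef_rot: [[0.995, 0.098, 0.002], [0.098, -0.995, -0.002], [0.002, 0.002, -1.0]]
contact_force: [-0.6, -0.5, -0.3]
finger_gap: 87.4
gripper_force: 0.0
```

```bash
python3 - <<'E'
from h import *
c=cap('wrist','w2'); print(c['s']['tcp_pos'],c['s']['eef_rot'],c['s']['clock']); glide(c)
E
```

```text
[ 451.24528929 -340.50551453   48.9579479 ] [[ 0.99515792  0.09827113  0.00187212]
 [ 0.09827417 -0.99515807 -0.00161078]
 [ 0.00170476  0.00178696 -0.99999695]] 1.8
px [612. 118.] 13393 ctr [ 558.4 -602. ] size [290.5 144.1] ang 10.1
px [143.  57.] 2580 ctr [ 555.8 -219.4] size [38.6 39.7] ang 4.6
px [146. 211.] 551 ctr [ 451.2 -224.6] size [10.5 45.5] ang 31.3
px [312. 223.] 1526 ctr [ 456.7 -340.6] size [21.8 37.2] ang 6.4
px [311. 249.] 205 ctr [ 441.6 -341.8] size [ 3.6 38.4] ang 5.7
px [621. 359.] 3290 ctr [ 205.6 -884.9] size [498.8 117.3] ang 49.1
```

View pics/w2.png

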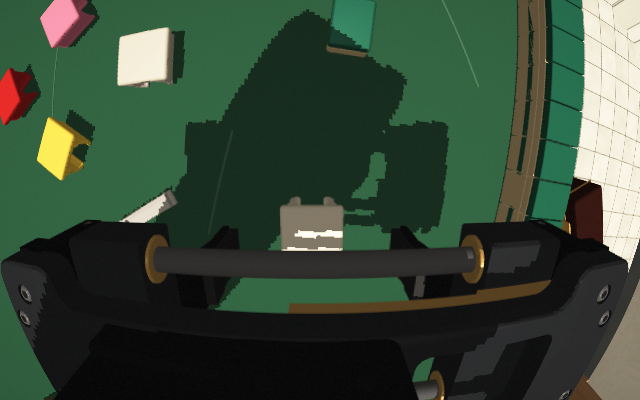

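Glide B sits between the open fingers, with its plate spanning columns 281 to 343 and its front edge at row 205. It is within 1 mm of the tool's centre. I'll go down and grip.

Call:
jog_arm --pt "87 -1 0 20 0" --pt "87 -1 0 36 0" --pt "87 -1 0 42 0" --pt "87 -1 0 42 0" --pt "0 -1 0 42 0" --pt "0 -1 0 42 0" --pt "0 -1 0 42 0" --pt "0 -1 0 42 0"

```text
clock: 2.65
tcp_pos: [449.7, -340.2, 6.1]
eef_rot: [[0.995, 0.098, 0.001], [0.098, -0.995, -0.001], [0.001, 0.001, -1.0]]
contact_force: [0.5, -1.1, -0.9]
finger_gap: 62.5
gripper_force: 0.0
```

Call:
jog_arm --pt "0 0 0 0 0" --pt "0 0 0 0 0" --pt "0 0 0 0 0" --pt "0 0 0 -10 0" --pt "0 0 0 -50 0" --pt "0 0 0 -100 0" --pt "0 0 0 -150 0" --pt "0 0 0 -200 0"

```text
clock: 3.45
tcp_pos: [449.2, -339.6, 208.4]
eef_rot: [[0.995, 0.099, 0.001], [0.099, -0.995, -0.001], [0.0, 0.001, -1.0]]
contact_force: [0.2, -0.9, -0.8]
finger_gap: 39.4
gripper_force: 30.0
```

Gripped at 39.4 mm. I'll lift and carry it toward the stool, stopping to the side for a closer look at both bands.

Call:
jog_arm --pt "0 4 -40 -20 0" --pt "0 8 -84 -40 2" --pt "0 13 -128 -60 4" --pt "0 18 -172 -82 6" --pt "0 22 -216 -82 8" --pt "0 26 -260 -82 10" --pt "0 31 -304 -82 12" --pt "0 36 -348 -82 12"

```text
clock: 4.25
tcp_pos: [450.5, 11.9, 288.4]
eef_rot: [[0.994, -0.111, 0.001], [-0.111, -0.994, -0.001], [0.001, 0.001, -1.0]]
contact_force: [0.3, 0.2, 0.1]
finger_gap: 39.5
gripper_force: 30.0
```

Call:
jog_arm --pt "0 0 0 0 0" --pt "0 0 0 0 0" --pt "0 0 0 0 0" --pt "0 0 0 0 0" --pt "0 0 0 0 0" --pt "0 0 0 0 0" --pt "0 0 0 0 0" --pt "0 0 0 0 0"

```text
clock: 5.05
tcp_pos: [451.0, 9.8, 287.5]
eef_rot: [[0.994, -0.111, -0.0], [-0.111, -0.994, 0.0], [-0.0, -0.0, -1.0]]
contact_force: [-0.2, 0.2, 0.2]
finger_gap: 39.3
gripper_force: 30.0
```

```bash
python3 - <<'E'
from h import *
c=cap('wrist','w3'); print(c['s']['tcp_pos'],c['s']['eef_rot'],c['s']['clock']); glide(c,220); print();glide(c,226.5)
E
```

```text
[450.98632831   9.78705985 287.48951516] [[ 9.93826628e-01 -1.10944186e-01 -1.46128601e-04]
 [-1.10944184e-01 -9.93826639e-01  1.80893846e-05]
 [-1.47233409e-04 -1.76559366e-06 -9.99999989e-01]] 5.05
px [13. 10.] 629 ctr [712.3 319.9] size [99.4 34.9] ang 63.7
px [201.  22.] 2021 ctr [610.9  79.1] size [40.7 38.4] ang 84.2
px [619. 117.] 9442 ctr [ 489.  -353.4] size [146.9 376.8] ang 88.7
px [16. 45.] 1039 ctr [669.  312.2] size [39.8 69.4] ang 0.1
px [228. 121.] 2240 ctr [536.1  63.6] size [ 14.1 131.4] ang 83.0
px [48. 58.] 857 ctr [631.3 250.9] size [41.4 36.8] ang 83.3
px [398.  58.] 508 ctr [563.6 -67.2] size [19.6 18.2] ang 40.5
px [259.  72.] 360 ctr [561.9  37. ] size [ 6.8 37.7] ang 84.0
px [185. 143.] 1663 ctr [532.4 103.1] size [ 20.7 115.3] ang 82.6
px [460.  85.] 581 ctr [ 540.1 -117.1] size [19.6 22. ] ang 5.4
px [127. 168.] 185 ctr [508.3 161.3] size [ 3.7 64.7] ang 83.7
px [263. 165.] 308 ctr [491.9  41.8] size [ 8.4 25. ] ang 82.1
px [456. 162.] 270 ctr [ 480.3 -109.1] size [ 8.  31.7] ang 31.1
px [ 63. 197.] 527 ctr [490.  253.6] size [24.2 36. ] ang 83.6

px [13. 
[... 182 characters left out ...]
.7
px [16. 45.] 1039 ctr [664.8 303.3] size [38.7 67.4] ang 0.1
px [228. 121.] 2240 ctr [535.6  61.8] size [ 13.7 127.6] ang 83.0
px [48. 58.] 857 ctr [628.1 243.8] size [40.2 35.7] ang 83.3
px [398.  58.] 508 ctr [562.3 -65.3] size [19.  17.7] ang 40.5
px [259.  72.] 360 ctr [560.7  36. ] size [ 6.6 36.6] ang 84.0
px [185. 143.] 1663 ctr [532.1 100.2] size [ 20.2 112. ] ang 82.6
px [460.  85.] 581 ctr [ 539.5 -113.8] size [19.1 21.4] ang 5.4
px [127. 168.] 185 ctr [508.6 156.7] size [ 3.6 62.8] ang 83.7
px [263. 165.] 308 ctr [492.7  40.7] size [ 8.2 24.3] ang 82.1
px [456. 162.] 270 ctr [ 481.4 -106. ] size [ 7.7 30.8] ang 31.1
px [ 63. 197.] 527 ctr [490.9 246.4] size [23.5 35. ] ang 83.6
```

View pics/w3.png

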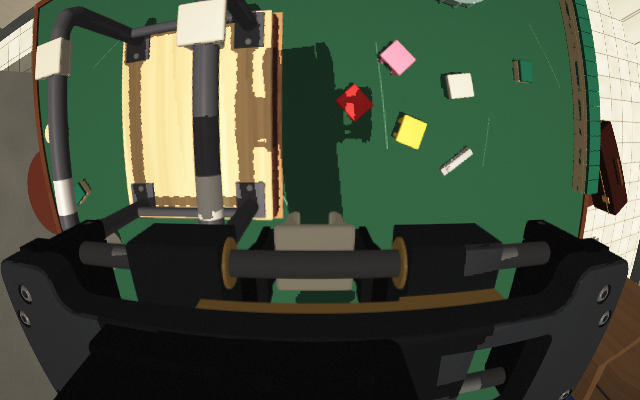

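The wrist view shows the near bar running from its fitted glide (201,22) down to the bare ring, which starts at about row 177 near column 208. The far ring is at (63,197) and the held plate is at about (314,255). Next I'll extract exact edges.

```bash
python3 - <<'E'
from h import *
c=load('w3'); g=cv2.cvtColor(c['color'],cv2.COLOR_BGR2GRAY).astype(int)
for r in (100,115,150,165,190,205): print(r,g[r,184:232:1])
print('bar col',g[165:226,205]); print('held col300',g[205:250,300], 'held row235',g[238,262:368:2])
for r in(170,180,195,205): print('far',r,g[r,44:90])
print('farcol',g[165:230,64])
E
```

```text
100 [236 237 238 237 238 239 239 232 144  72  82  85  88  90  92  93  93  99
 104 112 104  99  94  88  85  81  78  74  71  68  64  56  51  42  81 219
 244 244 244 241 238 237 237 237 237 236 237 237]
115 [236 239 239 238 238 240 240 230 172  71  79  85  87  90  94  93  94  99
 107 113 109  70  57  50  74  82  78  77  71  65  57  52  42  32  29 209
 242 245 245 244 244 242 240 237 237 237 238 238]
150 [236 239 240 240 239 239 240 240 235 203  37  40  40  40  41  41  40  39
  40  41  42  43  42  40  39  40  39  39  37  36  37  36  35  34  32  95
 202 246 246 246 246 245 243 240 237 237 237 238]
165 [235 237 240 240 240 240 240 240 239 237 156  38  38  38  40  41  39  39
  39  40  40  43  41  41  41  38  39  38  39  38  38  37  35  35  32  32
 128 228 247 247 247 246 245 242 239 238 238 238]
190 [239 241 241 240 239 240 240 239 239 239 239 234 107 110 111 114 117 119
 117 117 118 120 120 119 118 117 115 113 113 110 110 106 104 103  98  96
  93  86 211 243 247 247 247 245 243 240 239 239]
205 [120 123 202 232 231 202 125 126 124 121 122 121 122 107 108 112 115 116
 116 117 117 119 120 12
[... 1136 characters left out ...]
 82  76  48  53  50  80  81  82  80]
far 195 [ 62  61  61  62  73  75  73  72  38  28  81 213 234 236 238 243 250 250
 242 231 214 198 187 172 156 140 120  98  86  82  81  86  87  86  86  88
  86  89  88  75  70  90  96  94  95  82]
far 205 [ 62  62  62  62  60  61  67  73  74  73  66  23  67 231 235 237 239 246
 251 248 239 227 206 194 181 166 150 131 112  91  83  81  80  70  71  79
  81  81  81  82  82  83  81  81  80  80]
farcol [ 54  53  56  56  56  57  59  58  59  60  61  61  62  63 110 170 186 188
 190 192 194 195 197 197 198 201 204 206 208 212 214 218 221 224 226 229
 231 233 236 237 239 240 243 245 246 247 249 249 250 250 232 115 111 109
 106 105 102 100  97  95  92  91  91  88  86]
```

```bash
python3 - <<'E'
from h import *
c=load('w3')
P=[]
for r,a,b in((100,192.2,218.4),(150,193.5,219.3),(165,194.3,220.2),(190,195.8,221.9)):
    p=(at(c,a,r,209)+at(c,b,r,209))/2; P.append(p[:2]); print('axis',np.round(p[:2],1))
P=np.array(P); k=np.polyfit(P[:,0],P[:,1],1); print(k,np.degrees(np.arctan(k[0])), 'y at 470',np.polyval(k,470))
print('band ends near',[np.round(at(c,205,r,220),1) for r in(176.2,218.7)])
print('far band ends',[np.round(at(c,u,r,217),1) for u,r in((64,179),(64,215.5))])
print('far edges z209',[np.round((at(c,a,r,209)+at(c,b,r,209))/2,1) for r,a,b in((195,54.3,71),(205,56.2,73))])
z=c['s']['tcp_pos'][2]+22
R=np.array(c['s']['eef_rot']); t=np.array(c['s']['tcp_pos'])
for u,r in((300,225),(274.5,238),(354,238)): print('held tool',np.round(R.T@(at(c,u,r,z)-t),1))
E
```

```text
axis [548.7  84.4]
axis [508.6  89.1]
axis [496.4  90.4]
axis [475.7  92.8]
[-1.15233085e-01  1.47664894e+02] -6.573376502270369 y at 470 93.5053447160658
band ends near [array([489. ,  89.6, 220. ]), array([454.7,  96.5, 220. ])]
far band ends [array([507.7, 248. , 217. ]), array([471.5, 261.6, 217. ])]
far edges z209 [array([491.5, 264.8, 209. ]), array([480.9, 265.5, 209. ])]
held tool [ 20.6  -5.1 -22. ]
held tool [ 13.9 -17.6 -22. ]
held tool [ 13.9  20.8 -22. ]
```

The near band's centre comes out at about (471, 93.5), and the top view agrees. I'll move over it.

Call:
jog_arm --pt "0 4 -35 0 0" --pt "0 8 -70 0 0" --pt "0 9.5 -86 10 0.2" --pt "0 9.5 -86 30 0.2" --pt "0 9.5 -86 42 0.2" --pt "0 9.5 -86 42 0.2" --pt "0 9.5 -86 42 0.2" --pt "0 9.5 -86 42 0.2"

```text
clock: 5.9
tcp_pos: [470.5, 94.0, 246.4]
eef_rot: [[0.993, -0.115, 0.001], [-0.115, -0.993, -0.0], [0.001, -0.0, -1.0]]
contact_force: [-0.3, -0.0, -0.5]
finger_gap: 39.8
gripper_force: 30.0
```

```bash
python3 - <<'E'
from h import *
c=cap('wrist','w4'); b=cap('top','t4');print(c['s']['tcp_pos'],c['s']['eef_rot'])
cv2.imwrite('pics/c4.png',np.hstack([cv2.resize(c['color'][100:270,230:400],(510,510)),cv2.resize(b['color'][200:260,280:310],(255,510))]))
E
```

```text
[470.4906889   93.99727778 246.38055472] [[ 9.93354277e-01 -1.15088660e-01  1.37160568e-03]
 [-1.15088660e-01 -9.93355220e-01 -7.91770659e-05]
 [ 1.37160405e-03 -7.92053832e-05 -9.99999056e-01]]
```

View pics/c4.png

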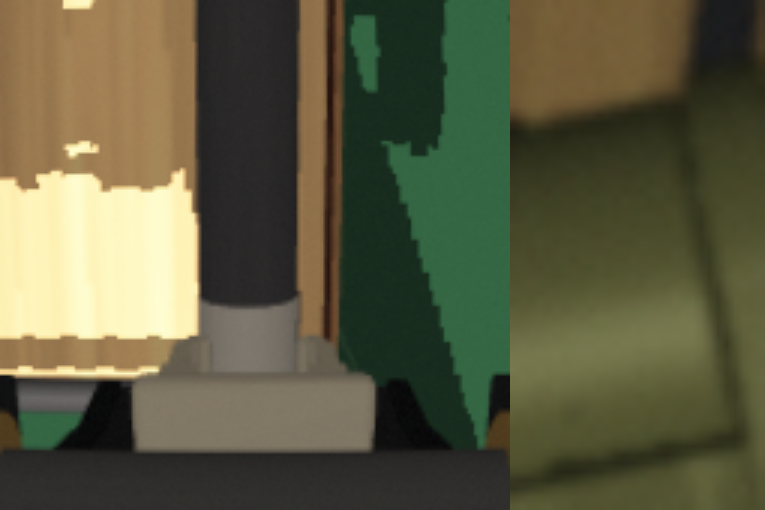

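The crop shows the held plate at crop columns 135–374 with its front edge at crop row 374. The tube's bare ring starts at crop row 302. Lateral alignment looks close.

```bash
python3 - <<'E'
from h import *
c=load('w4');R=np.array(c['s']['eef_rot']); t=np.array(c['s']['tcp_pos'])
f=lambda u,r,z: np.round(R.T@(at(c,u,r,z)-t),1)
print('band front',f(313.5,200.5,220)); 
for r,a,b in((130,196,297),(170,198,298),(197,200,299)): print('axis',f(230+(a+b)/6,r,209))
print('plate front',f(315,225,t[2]+22),'L',f(275,240,t[2]+22),'Rt',f(354.8,240,t[2]+22))
E
```

```text
band front [20.1  1.2 26.4]
axis [63.5  0.3 37.5]
axis [37.6  0.6 37.4]
axis [19.6  0.9 37.4]
plate front [ 20.6   2.  -22. ] L [ 12.8 -17.4 -22. ] Rt [ 12.9  21.3 -22. ]
```

Call:
jog_arm --pt "0 -0.5 -0.8 8 -0.6" --pt "0 -0.5 -0.8 16 -0.6" --pt "0 -0.5 -0.8 22 -0.6" --pt "0 -0.5 -0.8 26 -0.6" --pt "0 -0.5 -0.8 30 -0.6" --pt "0 -0.5 -0.8 33 -0.6" --pt "0 -0.5 -0.8 36 -0.6" --pt "0 -0.5 -0.8 36 -0.6"

```text
clock: 6.8
tcp_pos: [469.8, 95.3, 209.1]
eef_rot: [[0.995, -0.104, 0.001], [-0.104, -0.995, 0.0], [0.0, -0.0, -1.0]]
contact_force: [2.3, 0.1, -1.3]
finger_gap: 39.6
gripper_force: 30.0
```

Call:
jog_arm --pt "0 0 0 2 0" --pt "0 0 0 4 0" --pt "0 0 0 6 0" --pt "0 0 0 7 0" --pt "0 0 0 7 0" --pt "0 0 0 7 0" --pt "0 0 0 7 0" --pt "0 0 0 7 0"

```text
clock: 7.6
tcp_pos: [469.1, 95.3, 203.9]
eef_rot: [[0.995, -0.103, -0.001], [-0.103, -0.995, -0.001], [-0.001, 0.001, -1.0]]
contact_force: [-3.9, -0.6, 9.5]
finger_gap: 39.9
gripper_force: 30.0
```

Call:
jog_arm --pt "0 0 0 1.5 0" --pt "0 0 0 1.5 0" --pt "0 0 0 1.5 0" --pt "0 0 0 0 0" --pt "87 0 0 0 0" --pt "87 0 0 0 0" --pt "87 0 0 0 0" --pt "87 0 0 0 0"

```text
clock: 8.4
tcp_pos: [469.3, 95.1, 202.1]
eef_rot: [[0.995, -0.104, -0.001], [-0.104, -0.995, -0.0], [-0.001, 0.0, -1.0]]
contact_force: [0.6, 0.7, -0.3]
finger_gap: 63.9
gripper_force: 0.0
```

Call:
jog_arm --pt "87 0 0 0 0" --pt "87 0 0 0 0" --pt "87 0 0 -10 0" --pt "87 0 0 -40 0" --pt "87 0 0 -85 0" --pt "87 0 0 -85 0" --pt "87 0 0 -85 0" --pt "87 0 0 -85 0"

```text
clock: 9.2
tcp_pos: [469.1, 95.1, 286.9]
eef_rot: [[0.995, -0.104, -0.001], [-0.104, -0.995, -0.0], [-0.001, 0.0, -1.0]]
contact_force: [-0.1, 0.0, -0.4]
finger_gap: 86.9
gripper_force: 0.0
```

```bash
python3 - <<'E'
from h import *
c=cap('wrist','w5');print(c['s']['tcp_pos'],c['s']['eef_rot'])
cv2.imwrite('pics/c5.png',cv2.resize(c['color'][80:280,200:430],None,fx=3,fy=3))
E
```

```text
[469.05944074  95.05503362 286.90665214] [[ 9.94601479e-01 -1.03761871e-01 -1.17124964e-03]
 [-1.03762359e-01 -9.94602051e-01 -3.63869054e-04]
 [-1.12717156e-03  4.83436325e-04 -9.99999248e-01]]
```

View pics/c5.png

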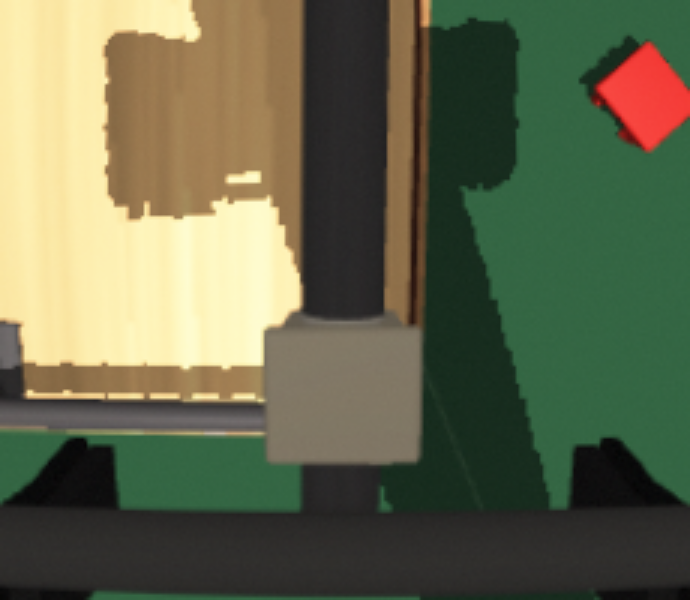

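The crop shows the glide seated on the bar, covering the ring with dark tube on both sides. I'll check its height and position numerically.

```bash
python3 - <<'E'
from h import *
c=load('w5');g=cv2.cvtColor(c['color'],cv2.COLOR_BGR2GRAY).astype(int)
print(g[178:240,314]); print(g[205,284:346]); print(g[228,284:346])
for z in(226.5,230,234):
  p=[at(c,u,r,z)[:2] for u,r in((288.5,205),(340.3,205),(314,188.8),(314,234))]
  print(z,np.hypot(*(p[0]-p[1])),np.hypot(*(p[2]-p[3])),(p[0]+p[1])/2,(p[2]+p[3])/2)
print('dark/steel edge',at(c,314,186,220))
E
```

```text
[ 40  40  40  39  39  41  40  44  64 117 106 106 114 120 121 122 122 122
 121 122 121 122 120 121 121 120 120 121 120 121 121 122 119 120 121 121
 121 122 120 120 119 119 120 120 120 120 119 119 119 121 117 119 119 119
 120 112  85  48  40  41  40  40]
[140 140 141 126 115 118 121 122 121 122 122 122 121 121 122 121 121 121
 120 122 121 120 121 120 119 120 122 121 121 121 121 121 122 120 122 120
 120 120 121 120 121 121 122 120 121 121 120 120 120 121 121 121 121 120
 119 114  83  44  43  39  37  36]
[ 83  84  83  84  93 113 118 119 119 118 119 119 119 118 118 119 119 118
 119 118 119 118 119 118 119 119 119 119 119 120 117 119 119 119 119 119
 118 119 118 118 119 119 120 118 119 119 118 119 119 119 118 119 119 118
 116  93  60  36  36  37  37  37]
226.5 38.45411323917821 35.217360598076866 [476.58063617  92.43621836] [471.31920836  93.27876264]
230 37.84551373124401 34.65998801747878 [477.54045149  92.34297455] [472.36229442  93.17218418]
234 37.14997143646206 34.02299078250956 [478.63738329  92.2364102 ] [473.55439278  93.05038024]
dark/steel edge [489.55494952  91.39826595 220.        ]
```

Plate centre is 471.3, and the ring front of 489.5 minus 18 gives 471.5. Width and height fit a plate seated at 226.5 mm, so glide one is home. Now the second glide.

Call:
jog_arm --pt "87 17 43 0 0" --pt "87 34 86 10 -2" --pt "87 51 128 30 -4" --pt "87 68 170 55 -6" --pt "87 85 212 80 -8" --pt "87 102 254 105 -10" --pt "87 118 292 125 -11" --pt "87 121 302 135 -11"

```text
clock: 10.05
tcp_pos: [556.2, -223.7, 147.9]
eef_rot: [[0.997, 0.081, -0.006], [0.081, -0.997, 0.0], [-0.006, -0.001, -1.0]]
contact_force: [0.0, -1.0, 1.1]
finger_gap: 86.8
gripper_force: 0.0
```

Call:
jog_arm --pt "87 0 0 0 0" --pt "87 0 0 0 0" --pt "87 0 0 0 0" --pt "87 0 0 0 0" --pt "87 0 0 0 0" --pt "87 0 0 0 0" --pt "87 0 0 0 0" --pt "87 0 0 0 0"

```text
clock: 10.85
tcp_pos: [558.6, -217.7, 152.7]
eef_rot: [[0.996, 0.088, 0.0], [0.088, -0.996, -0.0], [0.0, 0.0, -1.0]]
contact_force: [1.0, -0.4, -0.2]
finger_gap: 86.8
gripper_force: 0.0
```

```bash
python3 - <<'E'
from h import *
c=cap('wrist','w6'); print(c['s']['tcp_pos'],c['s']['eef_rot'],c['s']['clock']); glide(c)
E
```

```text
[ 558.57320066 -217.67503821  152.66733973] [[ 9.96116790e-01  8.80416247e-02  1.11818641e-04]
 [ 8.80416501e-02 -9.96116763e-01 -2.47702935e-04]
 [ 8.95762535e-05  2.56585750e-04 -9.99999963e-01]] 10.85
px [357.  27.] 6302 ctr [ 720.9 -248.3] size [ 65.5 131.9] ang 8.8
px [608. 133.] 13438 ctr [ 666.3 -633.9] size [368.5 208.6] ang 7.2
px [620.   6.] 500 ctr [ 881.  -640.7] size [ 26.9 153. ] ang 25.5
px [ 32. 172.] 2424 ctr [556.1 154.9] size [ 49.3 208.2] ang 83.8
px [210. 144.] 513 ctr [ 597.1 -113.4] size [44.2 20.9] ang 5.5
px [329. 201.] 208 ctr [ 556.5 -232.1] size [27.5 11.5] ang 5.1
px [620. 350.] 3552 ctr [  174.7 -1008.5] size [712.6 192.7] ang 47.6
px [305. 287.] 306 ctr [ 458.8 -217.1] size [13.7 42. ] ang 29.1
```

View pics/w6.png

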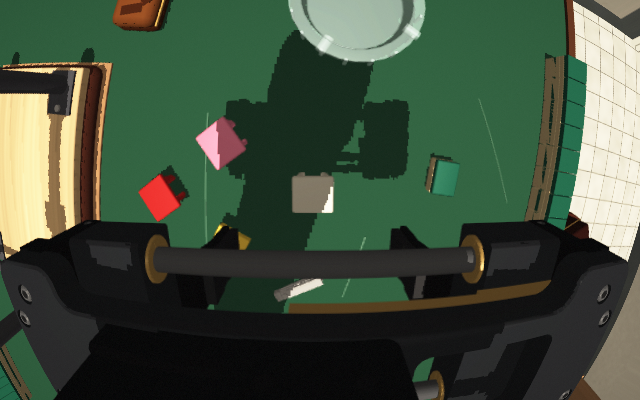

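Glide A is at columns 292–334, rows 177–213, between the fingers. The yellow and pink look-alikes at (232,237) and (220,142) are clear of the fingers.

```bash
python3 - <<'E'
from h import *
c=load('w6');R=np.array(c['s']['eef_rot']); t=np.array(c['s']['tcp_pos'])
im=c['color'].astype(int); m=((im[...,2]>95)&(abs(im[...,2]-im[...,1])<40)).astype(np.uint8); m[:170]=0;m[220:]=0;m[:,:280]=0;m[:,345:]=0
k=max(cv2.findContours(m,0,1)[0],key=cv2.contourArea)[:,0,:]
q=np.array([(R.T@(at(c,*x,28)-t))[:2] for x in k],np.float32); print(cv2.minAreaRect(q)); print(q.min(0),q.max(0))
g=cv2.cvtColor(c['color'],cv2.COLOR_BGR2GRAY).astype(int); print(g[170:218,312])
E
```

```text
((1.8862266540527344, 0.23827362060546875), (39.28888702392578, 37.96052551269531), 89.92462158203125)
[-17.116293 -19.394283] [20.873829 19.906351]
[ 35  36  35  36  37  53  99 115 121 122 122 122 121 121 121 120 121 122
 121 121 121 123 120 122 121 120 120 120 119 120 119 120 119 118 120 119
 119 119 119 119 120 118 109  39  36  36  36  37]
```

Call:
jog_arm --pt "87 0.5 0.2 35 0" --pt "87 0.5 0.2 75 0" --pt "87 0.5 0.2 110 0" --pt "87 0.5 0.2 135 0" --pt "87 0.5 0.2 146.5 0" --pt "87 0.5 0.2 146.5 0" --pt "87 0.5 0.2 146.5 0" --pt "0 0.5 0.2 146.5 0"

```text
clock: 11.7
tcp_pos: [560.5, -218.3, 7.9]
eef_rot: [[0.996, 0.088, 0.003], [0.088, -0.996, -0.001], [0.003, 0.002, -1.0]]
contact_force: [0.1, 0.5, -0.2]
finger_gap: 83.7
gripper_force: 0.0
```

Call:
jog_arm --pt "0 0 0 0 0" --pt "0 0 0 0 0" --pt "0 0 0 0 0" --pt "0 0 0 0 0" --pt "0 0 0 0 0" --pt "0 0 0 0 0" --pt "0 0 0 -8 0" --pt "0 0 0 -40 0"

```text
clock: 12.5
tcp_pos: [556.1, -216.9, 43.4]
eef_rot: [[0.996, 0.088, -0.007], [0.088, -0.996, 0.003], [-0.006, -0.004, -1.0]]
contact_force: [0.4, -0.6, -0.4]
finger_gap: 39.5
gripper_force: 30.0
```

Second glide gripped. Lifting and carrying it to the far bar.

Call:
jog_arm --pt "0 0 -5 -40 0" --pt "0 0 -15 -80 0" --pt "0 0 -30 -120 0" --pt "0 0 -55 -160 0" --pt "0 0 -80 -200 0" --pt "0 0 -110 -235 0" --pt "0 0 -145 -250 0" --pt "0 0 -185 -250 0"

```text
clock: 13.3
tcp_pos: [544.0, -32.9, 299.9]
eef_rot: [[0.996, 0.086, 0.006], [0.086, -0.996, -0.002], [0.006, 0.002, -1.0]]
contact_force: [0.6, 0.8, -0.4]
finger_gap: 39.0
gripper_force: 30.0
```

Call:
jog_arm --pt "0 -4 -43 0 1" --pt "0 -8 -86 0 3" --pt "0 -12 -129 0 5" --pt "0 -16 -172 0 7" --pt "0 -20 -215 0 9" --pt "0 -24 -255 0 11" --pt "0 -27 -285 0 11.6" --pt "0 -27 -300 0 11.6"

```text
clock: 14.1
tcp_pos: [487.5, 266.8, 296.9]
eef_rot: [[0.994, -0.109, 0.0], [-0.109, -0.994, 0.001], [0.0, -0.001, -1.0]]
contact_force: [-0.5, 1.0, -0.1]
finger_gap: 39.5
gripper_force: 30.0
```

Call:
jog_arm --pt "0 0 0 15 0" --pt "0 0 0 35 0" --pt "0 0 0 46 0" --pt "0 0 0 50 0" --pt "0 0 0 50 0" --pt "0 0 0 50 0" --pt "0 0 0 50 0" --pt "0 0 0 50 0"

```text
clock: 14.9
tcp_pos: [489.8, 263.0, 246.6]
eef_rot: [[0.993, -0.114, 0.001], [-0.114, -0.993, 0.0], [0.001, -0.0, -1.0]]
contact_force: [-0.3, 0.1, -0.6]
finger_gap: 39.5
gripper_force: 30.0
```

```bash
python3 - <<'E'
from h import *
c=cap('wrist','w7');print(c['s']['tcp_pos'],c['s']['eef_rot'])
cv2.imwrite('pics/c7.png',cv2.resize(c['color'][90:270,220:420],None,fx=3,fy=3))
E
```

```text
[489.82474121 263.02485687 246.63994811] [[ 9.93458144e-01 -1.14192573e-01  9.86277081e-04]
 [-1.14192908e-01 -9.93458553e-01  2.90130274e-04]
 [ 9.46694679e-04 -4.00858132e-04 -9.99999472e-01]]
```

View pics/c7.png

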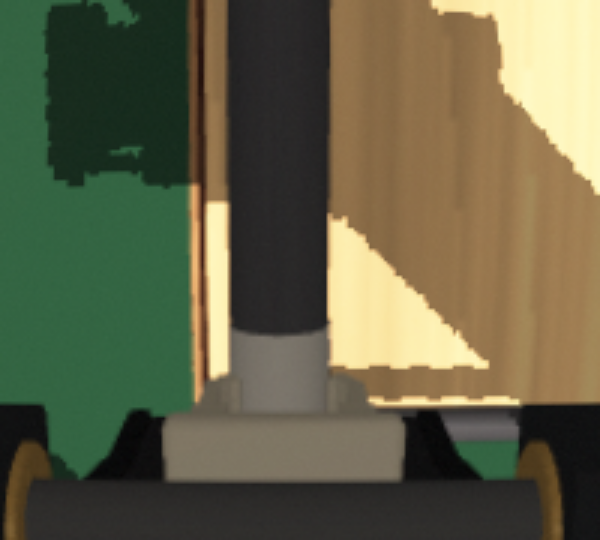

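The crop shows the bare ring starting at crop row 332, with the tube centred at crop column 279 and the plate at 283. This is nearly the same alignment as the first fit, so I'll use the same correction and press.

Call:
jog_arm --pt "0 -0.5 -0.9 8 0" --pt "0 -0.5 -0.9 16 0" --pt "0 -0.5 -0.9 22 0" --pt "0 -0.5 -0.9 26 0" --pt "0 -0.5 -0.9 30 0" --pt "0 -0.5 -0.9 33 0" --pt "0 -0.5 -0.9 36 0" --pt "0 -0.5 -0.9 36 0"

```text
clock: 15.75
tcp_pos: [489.8, 264.1, 210.3]
eef_rot: [[0.993, -0.114, 0.002], [-0.114, -0.993, 0.001], [0.001, -0.001, -1.0]]
contact_force: [1.4, 0.5, 1.7]
finger_gap: 39.6
gripper_force: 30.0
```

Call:
jog_arm --pt "0 0 0 2 0" --pt "0 0 0 4 0" --pt "0 0 0 6 0" --pt "0 0 0 7 0" --pt "0 0 0 7.5 0" --pt "0 0 0 7.5 0" --pt "0 0 0 7.5 0" --pt "0 0 0 7.5 0"

```text
clock: 16.55
tcp_pos: [488.8, 263.9, 204.3]
eef_rot: [[0.993, -0.114, 0.0], [-0.114, -0.993, -0.001], [0.0, 0.001, -1.0]]
contact_force: [-3.8, -1.4, 13.2]
finger_gap: 39.5
gripper_force: 30.0
```

Call:
jog_arm --pt "0 0 0 1.5 0" --pt "0 0 0 1.5 0" --pt "0 0 0 1.5 0" --pt "0 0 0 0 0" --pt "87 0 0 0 0" --pt "87 0 0 0 0" --pt "87 0 0 0 0" --pt "87 0 0 0 0"

```text
clock: 17.35
tcp_pos: [488.8, 263.6, 201.9]
eef_rot: [[0.993, -0.114, -0.001], [-0.114, -0.993, -0.0], [-0.001, 0.001, -1.0]]
contact_force: [0.4, -0.0, -1.2]
finger_gap: 63.8
gripper_force: 0.0
```

Call:
jog_arm --pt "87 0 0 0 0" --pt "87 0 0 0 0" --pt "87 0 0 -10 0" --pt "87 0 0 -40 0" --pt "87 0 0 -85 0" --pt "87 0 0 -85 0" --pt "87 0 0 -85 0" --pt "87 0 0 -85 0"

```text
clock: 18.15
tcp_pos: [488.8, 263.5, 287.0]
eef_rot: [[0.993, -0.114, -0.001], [-0.114, -0.993, -0.001], [-0.001, 0.001, -1.0]]
contact_force: [-0.1, 0.1, 0.2]
finger_gap: 87.2
gripper_force: 0.0
```

```bash
python3 - <<'E'
from h import *
c=cap('wrist','w8');s=cap('scene','s8');print(c['s']['tcp_pos'],c['s']['eef_rot'])
cv2.imwrite('pics/c8.png',np.hstack([cv2.resize(c['color'][100:270,230:400],(400,400)),cv2.resize(s['color'][130:230,280:380],(400,400),interpolation=cv2.INTER_CUBIC)]))
g=cv2.cvtColor(c['color'],cv2.COLOR_BGR2GRAY).astype(int)
print(g[178:242,314]);print(g[205,278:350])
E
```

```text
[488.83413829 263.53346095 287.02134276] [[ 9.93458966e-01 -1.14187170e-01 -7.57522854e-04]
 [-1.14187706e-01 -9.93458941e-01 -7.07405536e-04]
 [-6.71791216e-04  7.89278170e-04 -9.99999463e-01]]
[ 41  41  40  38  40  40  40  40  54 116 118 118 112 100 107 115 119 120
 120 120 118 121 119 170 240 252 252 253 245 119 119 120 119 118 118 118
 119 118 118 186 252 252 252 252 252 252 252 252 252 252 252 251 252 252
 251 251 251 250 216 139 106 106 106 107]
[ 82  82  83  83  81  83  82  81 101 166 227 248 253 253 253 253 253 253
 253 253 253 253 253 253 253 253 253 253 253 253 253 253 253 253 253 252
 253 253 253 252 210 119 119 119 118 120 119 117 119 118 118 119 119 119
 117 119 118 118 117 117 115 110 110 111 110 108 108 105 107 108 107 110]
```

View pics/c8.png

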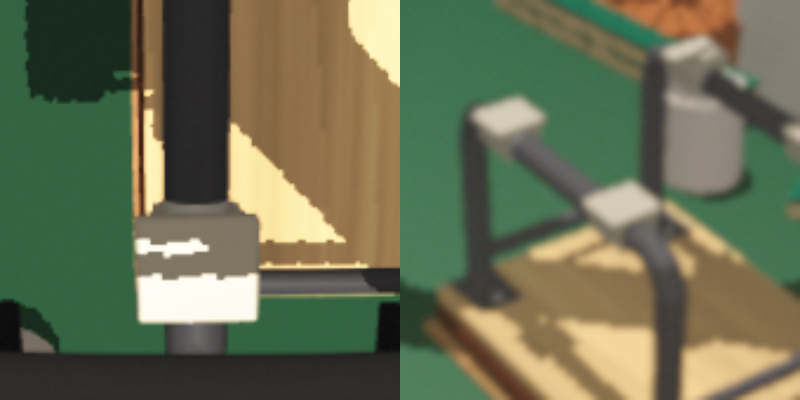

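The crop shows the second plate on the bar, but it looks slightly larger and a bit further back than the first. It may not be fully home, so I'll press on top with shut fingers, which also probes its height.

Call:
jog_arm --pt "0 0 1 0 0" --pt "0 0 1 15 0" --pt "0 0 1 30 0" --pt "0 0 1 40 0" --pt "0 0 1 45 0" --pt "0 0 1 49 0" --pt "0 0 1 52 0" --pt "0 0 1 53 0"

```text
clock: 19.05
tcp_pos: [489.1, 262.9, 234.4]
eef_rot: [[0.993, -0.114, 0.0], [-0.114, -0.993, -0.0], [0.0, 0.0, -1.0]]
contact_force: [-0.4, 0.5, -0.7]
finger_gap: 31.2
gripper_force: 0.0
```

Call:
jog_arm --pt "0 0 0 1 0" --pt "0 0 0 2 0" --pt "0 0 0 3 0" --pt "0 0 0 4 0" --pt "0 0 0 5 0" --pt "0 0 0 6 0" --pt "0 0 0 6 0" --pt "0 0 0 6 0"

```text
clock: 19.85
tcp_pos: [489.0, 262.8, 228.5]
eef_rot: [[0.993, -0.114, -0.0], [-0.114, -0.993, -0.0], [-0.0, 0.0, -1.0]]
contact_force: [-0.0, -0.0, 0.2]
finger_gap: 0.8
gripper_force: 0.0
```

Call:
jog_arm --pt "0 0 0 1 0" --pt "0 0 0 2 0" --pt "0 0 0 2.5 0" --pt "0 0 0 3 0" --pt "0 0 0 3.5 0" --pt "0 0 0 3.5 0" --pt "0 0 0 3.5 0" --pt "0 0 0 3.5 0"

```text
clock: 20.65
tcp_pos: [489.1, 263.1, 226.9]
eef_rot: [[0.993, -0.114, 0.001], [-0.114, -0.993, -0.0], [0.001, 0.0, -1.0]]
contact_force: [-2.9, -1.5, 9.2]
finger_gap: 0.7
gripper_force: 4.8
```

Contact is at 226.9 mm, firm at 9 N, so the plate is home. Next I'll check how well it covers along the bar, from the existing picture.

```bash
python3 - <<'E'
from h import *
for n,f,r,e in(('w5',188.8,234,186.2),('w8',191.3,236.6,186.3)):
    c=load(n);R=np.array(c['s']['eef_rot']);t=np.array(c['s']['tcp_pos']);g=cv2.cvtColor(c['color'],cv2.COLOR_BGR2GRAY).astype(int)
    T=lambda v,z:round((R.T@(at(c,314,v,z)-t))[0],1)
    print(n,'front',T(f,226.5),'rear',T(r,226.5),'steel front',T(e,220), 'if z229 rear',T(r,229))
    for u in(300,308,320,328): print(u,g[182:198,u],g[228:242,u])
E
```

```text
w5 front 20.1 rear -15.1 steel front 20.7 if z229 rear -14.2
300 [111  75  78  93  94  94  93 101 111 119 122 122 123 122 122 122] [119 118 119 119 120 113  94  61  56  56  57  58  56  57]
308 [ 40  39  40  48  71 113 104 105 114 119 121 122 122 122 122 122] [119 119 120 121 118 112  85  46  41  40  40  42  41  41]
320 [ 41  42  41  48  71 112 103 106 115 120 122 122 121 121 121 122] [118 119 118 119 120 112  84  47  40  38  39  40  39  38]
328 [104  91  81  85  92  92  93 104 115 120 122 121 122 121 121 121] [119 119 119 120 119 114  97  45  37  36  36  37  38  36]
w8 front 18.2 rear -17.3 steel front 20.6 if z229 rear -16.3
300 [ 32  35  49  74  97  97  97  95  94  98 104 113 117 119 120 120] [252 252 252 252 252 252 251 252 225 137  54  53  53  52]
308 [ 38  40  39  42  56 111 114 115 108  96 105 113 118 122 120 121] [252 252 251 252 252 252 252 250 228 151  88  89  88  87]
320 [ 39  39  40  46  68 109 113 113 107  97 108 116 119 120 118 121] [252 252 251 251 251 251 250 250 207 120  83  84  84  84]
328 [226 224 213 179  91  90  88  90  90  97 109 116 120 119 117 117] [251 251 251 251 250 251 250 248 201 116  82  82  82  81]
```

The first glide is centred within 0.2 mm. The second sits about 2 mm back from centre, so I'll regrip it and slide it forward along the bar.

Call:
jog_arm --pt "87 0 -1 -15 0" --pt "87 0 -1 -30 0" --pt "87 0 -1 -30 0" --pt "87 0 -1 -30 0" --pt "87 0 -1 -30 0" --pt "87 0 -1 -30 0" --pt "87 0 -1 -30 0" --pt "87 0 -1 -30 0"

```text
clock: 21.45
tcp_pos: [489.0, 263.7, 254.7]
eef_rot: [[0.993, -0.114, -0.001], [-0.114, -0.993, -0.0], [-0.001, 0.0, -1.0]]
contact_force: [-0.6, -0.0, 0.7]
finger_gap: 56.5
gripper_force: 0.0
```

Call:
jog_arm --pt "87 0 0 20 0" --pt "87 0 0 40 0" --pt "87 0 0 50 0" --pt "87 0 0 50 0" --pt "0 0 0 50 0" --pt "0 0 0 50 0" --pt "0 0 0 50 0" --pt "0 0 0 50 0"

```text
clock: 22.25
tcp_pos: [489.4, 264.0, 205.6]
eef_rot: [[0.993, -0.114, 0.001], [-0.114, -0.993, 0.0], [0.001, -0.0, -1.0]]
contact_force: [0.5, -0.4, 0.8]
finger_gap: 62.7
gripper_force: 0.0
```

Call:
jog_arm --pt "0 0 0 0 0" --pt "0 0 0 0 0" --pt "0 0 0 0 0" --pt "0 0.7 0 0 0" --pt "0 1.4 0 0 0" --pt "0 2.1 0 0 0" --pt "0 2.6 0 0 0" --pt "0 2.6 0 0 0"

```text
clock: 23.05
tcp_pos: [491.8, 263.7, 205.0]
eef_rot: [[0.993, -0.114, -0.0], [-0.114, -0.993, 0.0], [-0.0, -0.0, -1.0]]
contact_force: [-0.2, -0.9, 1.5]
finger_gap: 39.4
gripper_force: 30.1
```

Call:
jog_arm --pt "87 0 0 0 0" --pt "87 0 0 0 0" --pt "87 0 0 0 0" --pt "87 0 0 0 0" --pt "87 0 0 0 0" --pt "87 0 0 -10 0" --pt "87 0 0 -50 0" --pt "87 -2.6 0 -82 0"

```text
clock: 23.85
tcp_pos: [489.3, 263.8, 288.9]
eef_rot: [[0.993, -0.114, 0.0], [-0.114, -0.993, 0.0], [0.0, -0.0, -1.0]]
contact_force: [1.1, 0.9, 0.6]
finger_gap: 85.8
gripper_force: 0.0
```

Call:
jog_arm --pt "87 0 0 0 0" --pt "87 0 0 0 0" --pt "87 0 0 0 0" --pt "87 0 0 0 0" --pt "87 0 0 0 0" --pt "87 0 0 0 0" --pt "87 0 0 0 0" --pt "87 0 0 0 0"

```text
clock: 24.65
tcp_pos: [489.1, 263.8, 286.9]
eef_rot: [[0.993, -0.114, -0.0], [-0.114, -0.993, -0.0], [-0.0, 0.0, -1.0]]
contact_force: [0.9, 0.5, -0.3]
finger_gap: 87.3
gripper_force: 0.0
```

```bash
python3 - <<'E'
from h import *
c=cap('wrist','w9');g=cv2.cvtColor(c['color'],cv2.COLOR_BGR2GRAY).astype(int);print(c['s']['tcp_pos'])
for u in(300,308,320,328): print(u,g[180:198,u],g[226:242,u])
for r in(200,215,228): print(g[r,280:348])
E
```

```text
[489.06614912 263.84408532 286.85983353]
300 [ 86  83  52  46  51  71  90  88  96 106 114 119 119 120 119 120 122 120] [252 251 252 252 251 251 250 236  82  59  66  69  70  68  69  68]
308 [ 40  39  39  40  40  40  47  91  98 107 115 119 120 119 121 119 120 120] [252 252 252 252 251 251 250 238 117  91  87  87  88  88  88  86]
320 [ 39  39  39  39  39  40  50 101 100 109 117 119 119 120 121 120 121 120] [252 252 252 252 252 252 250 235 115  89  86  85  85  84  85  84]
328 [218 215 140  97  87  88  90  87  96 108 117 118 119 120 120 120 120 120] [252 252 252 252 252 252 250 234 108  83  79  78  79  79  79  78]
[ 82  83  83  82  82  83  83 106 119 115 120 120 120 120 121 121 120 120
 121 120 121 119 121 119 120 120 119 122 118 119 120 120 120 119 119 119
 119 120 120 119 118 120 120 120 119 117 120 117 119 119 119 119 118 121
 120 119 117 118 119 113 145 199 231 230 229 228 228 228]
[ 81  83  83  81  82  83  82  91 101 112 119 119 118 118 118 118 119 119
 119 119 119 118 119 117 119 119 120 118 117 118 118 118 119 119 118 118
 118 119 117 120 117 119 119 118 119 118 119 119 118 119 119 119 119 119
 120 117 118 119 118 112  92  71  64  63  63  63  62  62]
[ 82  81  82  82  82  81  80  81 138 221 249 251 251 251 252 252 252 252
 251 252 252 252 252 251 252 252 252 252 252 252 252 252 252 252 252 252
 252 252 252 252 252 252 252 252 252 252 252 252 252 252 252 252 252 252
 252 252 252 251 247 221 150  82  82  82  83  82  83  81]
```

The second glide now matches the first: front edge at row 188, rear at row 234, ring fully covered. The gripper is clear, so I'll hand in.

```bash
python3 -c "
from h import *
print(sign_off())"
```

```text
the job is handed in; nothing more can be done
None
```

Both loose glides are pressed onto the two bare places, plate up and covering the rings. I probed the second one's height directly; the first I judged seated from the press force and camera measurements only. The job is handed in at about 25 s of the 64 s allowed, and I touched nothing else on the table.

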